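# Set and lock the purge-gas metering valve

### The job

Preset the purge-gas metering valve on the grey pedestal beside the spectrometer: turn the bar knob on top until its pointer lines up with the set-point marker clipped on the dial's rim. Only then swing the lock ring below the dial clockwise by its lever, all the way to its stop, so that the setting is locked with the pointer still on the marker; leave the marker where it is and do not disturb the things standing near the valve.

Things in the scene. Friction and masses are not known exactly. Their poses are not given: they have to be found in the camera images.
- valve: Metering valve on a grey pedestal 84 x 84 x 88 mm with a 116 x 116 x 8 mm foot plate screwed to the bench (it does not move). Origin: on the spindle axis at the bench top; z up along the spindle, x towards the middle of the dial's scale. Steel body up to 120 mm height; capped pipe fittings along +y and -y reach 65 mm from the axis, up to 117 mm height. Above: lock ring, dial, bar knob.
- dial_centre (a point): Centre of the fixed dial's top face, on the spindle axis, 146 mm above the bench. The dial is 92 mm in diameter, 4 mm thick, with tick marks each 10 degrees on its +x half (valve's axes).
- knob (a joint): Angle of the bar knob, rad; grows clockwise as seen from above; at 0 the pointer lies along the valve's x axis; stops at -1.5 and 1.5. Stays where it is left (friction 0.05 N m). The pointer is on the marker when this equals joint marker.
- knob_grip (a point): On the spindle axis, 174 mm above the bench, in the knob's grip bar. The black bar is 42 mm long, 14 mm wide and stands from 155 to 187 mm above the bench, over a round skirt 38 mm in diameter; the black pointer lies along the bar's long direction, at one end.
- pointer_tip (a point): Tip of the knob's flat black pointer (4 mm wide), 42 mm from the spindle axis, 150 mm above the bench, 4 mm over the dial.
- marker (a joint): Angle of the set-point marker, rad, in the same sense as the knob: at 0 it lies on the valve's x axis, growing clockwise from above. Clipped on tightly; it is to stay where it is.
- marker_tip (a point): Point on the marker's centre line 42 mm from the spindle axis, 149 mm above the bench, where the pointer tip must come. The marker is a dark steel clip 8 mm wide over the dial's rim, 43 to 53 mm from the axis, its top 148 mm above the bench.
- lock_ring (a joint): Angle of the lock ring (70 mm diameter, 123 to 137 mm above the bench, round the spindle axis, with one lever); grows clockwise from above, rad; 0 fully loose, 1.3 at its hard stop (tight). Friction 0.2 N m, about 3 N at the post; it stays where it is left and turns independently of knob and dial.
- lever_post (a point): Upright round steel post at the end of the lock ring's lever, 76 mm from the spindle axis, 12 mm in diameter, 134 to 168 mm above the bench; this point is on its axis at 156 mm. Grip or push it round the spindle. The lever below is 10 mm wide, top at 133 mm; it points to 215 degrees (anticlockwise from above, from the valve's x axis) at joint 0, to 140.5 at the stop.
- die: Steel pellet die, 37 mm in diameter, 48 mm high, standing loose near the valve; origin at the centre of its underside. Bystander.
- vial: Glass sample vial with white cap, 25 mm in diameter, 57 mm high, standing loose near the valve; origin at the centre of its underside. Bystander.
- tape: Roll of masking tape, 87 mm in diameter, 19 mm high, lying loose in front of the valve; origin at the centre of its underside. Bystander.

How it is judged (in metres and radians):
On the way, in this order (a step that is already met when the one before it is completed fails the run):
1. the pointer tip is on the marker (within 3.8 mm) while the lock ring is still loose (below 0.5 rad) (horizontal distance between pointer_tip and marker_tip below 0.0038 m and value of joint lock_ring below 0.5 rad), for 0.2 s.
2. the lock ring is at its stop (over 1.23 rad) with the pointer on the marker (horizontal distance between pointer_tip and marker_tip below 0.0038 m and value of joint lock_ring above 1.23 rad), for 0.2 s.
At the end, for the whole second after the job is handed in: The pointer tip is within 3.8 mm (half the marker's width, about 5 degrees) of the marker's centre line, the lock ring is within 0.07 rad of its stop (over 1.23 rad), the marker has not moved by 3 mm, and the die, vial and tape stand within 20 mm of where they were, die and vial upright (all of step 2 and distance of marker_tip from where it was at the start of the episode below 0.003 m and distance of each of die, vial, tape from where it was at the start of the episode below 0.02 m and angle between each of die, vial's own z axis and vertical below 0.3 rad); the robot touches nothing.
It fails at once if the lock ring is tightened (over 0.9 rad) while the pointer is more than 8 mm off the marker (value of joint lock_ring above 0.9 rad and horizontal distance between pointer_tip and marker_tip above 0.008 m).
It fails at once if the set-point marker is moved by more than 5 mm (distance of marker_tip from where it was at the start of the episode above 0.005 m).
It fails at once if the die, vial or tape is knocked over or pushed away (over 40 mm) (distance of any of die, vial, tape from where it was at the start of the episode above 0.04 m or angle between any of die, vial's own z axis and vertical above 0.8 rad).
It also fails if it takes over 61 s, if anything falls off the work surface, if the arm or the gripper's body presses on something with over 40 N, if the wrist force passes 120 N, or if a joint passes its speed limit or range.

### The arm

A 7-joint arm with a two-finger parallel gripper is mounted at the origin on the work surface; the furniture and walls round the work are solid. World frame = base frame: x ahead of the robot, y to its left, z up, the work surface at z = 0. Lengths are in mm, angles in rad, forces in N, time in s.
With the tool pointing down it reaches from about 400 to 875 mm from the base axis. Payload 4.4 kg.
Tool frame: the origin (TCP) lies between the finger pads; the fingertips stand 22 mm ahead of it and the grasp point (between the pads) lies 3 mm ahead of it; z points along the fingers, y is the line along which they close (so a half turn about z gives the same grasp; the last joint's range is limited). The gripper opens to 85 mm and grips with 20 to 120 N. Pads are 22 mm wide; open, the fingers measure 114 mm over their backs; the gripper's body (76 mm by 85 mm) begins 54 mm behind the grasp point. The pads swing forward as they close: fully open they stand 13 mm farther back than shut.
Start: joints at [1.098, 0.628, 0.038, 1.517, -0.027, 0.996, -0.02], TCP at [257.214, -596.957, 253.313] pointing down, gripper open.
Joint ranges: [-3.06, 3.06], [-0.37, 2.12], [-1.25, 1.32], [0.18, 2.47], [-1.1, 4.24], [0.23, 1.98], [-2.94, 2.94]. Speed limits (rad/s): [2.57, 2.57, 3.14, 3.14, 3.14, 3.14, 3.14].

### API

Orientations are given as [roll, pitch, yaw] about the fixed x, y, z axes, in that order (R = Rz(yaw) Ry(pitch) Rx(roll)).
In Python, from cell import ctrl gives the robot as it stands.
- The arm moves only by the tool step_arm, never from a script. Its argument "plan" is a list of rows, each an object of numbers: "dx", "dy", "dz": the shift along the tool's x, y, z scaled (see below); "ax", "ay", "az": the turn, a rotation vector about the tool's x, y, z scaled (see below); "gripper": the opening, from 0 (shut) to 1 (fully open). A call has 1 to 20 rows; each row shifts and turns the commanded pose from where the row before left it, along the tool's axes as they then stand; what a row does not reach is not made up. The controller multiplies each number of a shift by 0.3 m and each number of a turn by 90 degrees. A row lasts 1/8 s, in which the tool goes at most 62.5 mm and 10.7 degrees, less where a joint would pass 70% of its speed; a pose out of reach is approached as far as the arm can. A call with a number of a shift or a turn outside -1 to 1 is refused whole. A call with a gripper value outside its range is refused whole. The fingers move at their own pace and stop on an object; the grip force is fixed at half the most. Time passes only in rows, so rows that do not move let the fingers close. It gives the time, the measured TCP pose, the force, the opening and the grip force at its end, in the units of the state.
- ctrl.read_state(): the state, without advancing time (a new reading comes with each control period).
- ctrl.get_image(name): name is "side" or "top"; returns a dict with "color" (384x512x3 uint8, red, green, blue), "range_z" (384x512 float32, mm along the optical axis (not along the pixel's ray), 0 where there is no reading), "fx", "fy", "cx", "cy" (pixels), "k1" (the pictures are not rectified: a ray, as slopes to the right and down, at radius r is drawn at 1 + k1 r^2 times it, then the intrinsics apply), "T" (4x4, takes a point from camera to world coordinates). Camera axes: x right, y down, z forward; pixel columns grow to the right and rows downward; lengths in mm; the calibration is good to about 2 mm. A picture is of the moment at which its call begins.
- ctrl.finish_job(): hands the job in; it is judged then, once.
The state is a dict: "clock": time; "qpos": joint angles; "qd": joint speeds; "tau": joint torques, N m; "eef_pos": TCP position; "tool_rot": TCP orientation; "force": force on the tool from outside, world axes, zero at the start; "torque": the same for the moment, N m; "width": finger opening in mm; "gripper_force": force on a finger pad.
Only numpy, scipy, OpenCV 4.12 (cv2) and the standard library are available. Lean on these libraries where they do the work, as an engineer would, in place of code of your own. Each camera call takes 0.05 s, during which the arm holds its last target. There are 200 camera calls.

## Working session

There is one attempt and no reset: what is moved stays moved. The work goes in short steps, Python scripts to look and compute and a tool call to move; the robot and the scene stay as the last step left them, time stands still between calls to the robot, and variables do not carry over. Pictures are saved under pics/ and viewed, at most 10 in all, crops included, and the job is handed in when it is done.

Besides the shell and the picture viewer there is one more tool, called after "Emit:" as name([rows], argument=value, ...), one row to a line, values as JSON. step_arm: Moves the arm, as the interface text tells. Shifts and turns lie within -1 to 1; 1 stands for 0.3 m of shift or 90 degrees of turn. Its arguments: {"type":"object","properties":{"plan":{"type":"array"}},"required":["plan"]}

```bash
mkdir -p pics; ls; cat > h.py <<'E'
import numpy as np, cv2
from cell import ctrl
def ray(im,uv):
    K=np.array([[im['fx'],0,im['cx']],[0,im['fy'],im['cy']],[0,0,1]])
    d=(np.array(uv,float).reshape(-1,2)-[im['cx'],im['cy']])/[im['fx'],im['fy']]
    s=d.copy()
    for _ in range(20): s=d/(1+im['k1']*(s**2).sum(1,keepdims=True))
    T=np.array(im['T']); return T[:3,3],np.c_[s,np.ones(len(s))]@T[:3,:3].T
def onplane(im,uv,z):
    o,r=ray(im,uv); return o+r*((z-o[2])/r[:,2])[:,None]
def cloud(im):
    h,w=im['range_z'].shape; u,v=np.meshgrid(np.arange(w),np.arange(h))
    o,r=ray(im,np.c_[u.ravel(),v.ravel()]); return (o+r*im['range_z'].reshape(-1,1)).reshape(h,w,3)
def save(im,n,crop=None,k=1):
    c=im['color'][:,:,::-1]
    if crop: a,b,e,f=crop; c=c[b:f,a:e]
    cv2.imwrite('pics/'+n,cv2.resize(c,None,fx=k,fy=k,interpolation=cv2.INTER_CUBIC))
def project(im,P):
    T=np.array(im['T']); c=(np.atleast_2d(P)-T[:3,3])@T[:3,:3]; s=c[:,:2]/c[:,2:]
    s=s*(1+im['k1']*(s**2).sum(1,keepdims=True)); return s*[im['fx'],im['fy']]+[im['cx'],im['cy']]
E
python3 - <<'E'
from h import *
s=ctrl.read_state(); print(s)
for n in('top','side'):
    im=ctrl.get_image(n); save(im,n+'0.png',k=1.5); print(n,im['fx'],im['k1'],np.round(im['T'],3).tolist())
    np.save(n+'0.npy',im,allow_pickle=True)
E
```

```text
pics
{'clock': 0.0, 'qpos': array([ 1.09819698,  0.6293407 ,  0.03838358,  1.51837908, -0.02697569,
        0.99626995, -0.01999446]), 'qd': array([ 0.00104179, -0.00043621,  0.00025773,  0.00089466,  0.00142842,
        0.00057948, -0.00019425]), 'tau': array([-4.18263899e-04, -5.63406301e+01,  1.22601695e+00, -1.93446171e+01,
        1.10283442e-02,  1.03783782e-02, -8.56218008e-06]), 'eef_pos': array([ 257.00872895, -596.39956953,  252.38794297]), 'tool_rot': array([-3.13971188e+00,  1.06924582e-05,  4.06865089e-01]), 'force': array([ 0.14464309,  0.16200028, -0.3043914 ]), 'torque': array([-0.00671598, -0.08208038, -0.01866633]), 'gripper_force': 0.0, 'width': 85.21163870629286}
top 349.3896406133999 0.008442523388776282 [[0.014, -0.996, 0.087, 413.961], [-1.0, -0.011, 0.028, -344.752], [-0.027, -0.088, -0.996, 950.798], [0.0, 0.0, 0.0, 1.0]]
side 389.9361555978479 0.026436391677410066 [[-0.999, -0.012, 0.047, 453.1], [-0.044, 0.63, -0.776, 314.448], [-0.02, -0.777, -0.63, 667.05], [0.0, 0.0, 0.0, 1.0]]
```

View pics/top0.png

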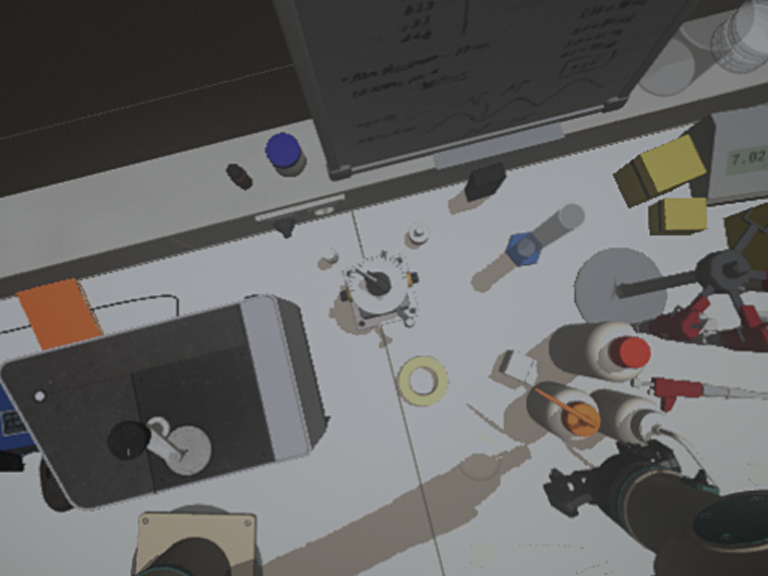

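View pics/side0.png

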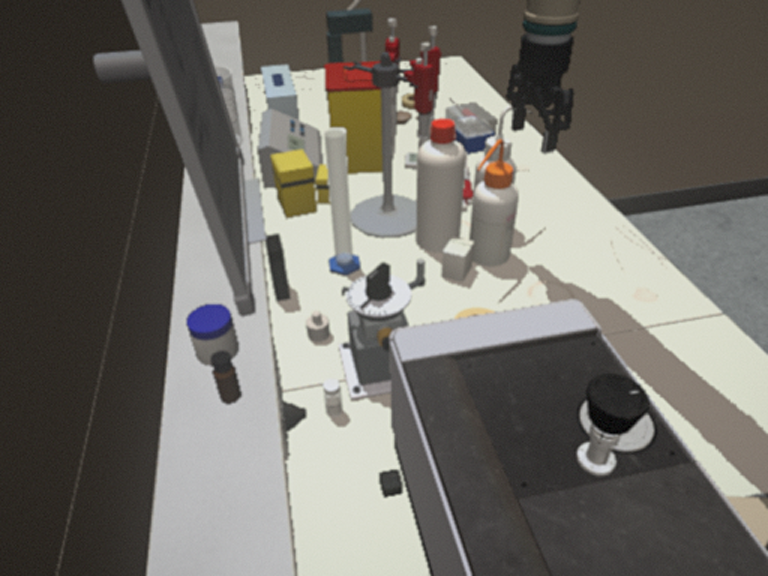

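The top view shows the valve at about pixel (252,189) in the original, with the vial (220,171), die (279,155) and tape (282,253) near it. The post is probably at (273,214). The side view shows the dial at (252,197). Next I'll zoom in on both.

```bash
python3 - <<'E'
from h import *
t=np.load('top0.npy',allow_pickle=True).item(); s=np.load('side0.npy',allow_pickle=True).item()
a=cv2.resize(t['color'][155:230,212:292,::-1],(560,525),interpolation=cv2.INTER_CUBIC)
cv2.imwrite('pics/tc.png',a)
b=cv2.resize(s['color'][165:240,215:295,::-1],(560,525),interpolation=cv2.INTER_CUBIC)
cv2.imwrite('pics/sc.png',b)
for n,im in(('t',t),('s',s)):
    P=cloud(im)
    for lo,hi in((141,152),(180,192)):
        m=(P[...,2]>lo)&(P[...,2]<hi)&(np.hypot(P[...,0]-onplane(t,(252,189),150)[0,0],P[...,1]-onplane(t,(252,189),150)[0,1])<60)
        print(n,lo,m.sum(),np.round(P[m].mean(0),1),np.round(P[m].min(0)),np.round(P[m].max(0)))
print(onplane(t,[(252,189)],187),onplane(t,[(273,214)],168))
E
```

```text
t 141 999 [ 496.  -317.8  144.8] [ 452. -361.  141.] [ 547. -273.  152.]
t 180 115 [ 495.6 -317.5  185.1] [ 481. -336.  181.] [ 510. -298.  189.]
s 141 742 [ 497.1 -304.   146.3] [ 452. -357.  141.] [ 549. -267.  152.]
s 180 121 [ 497.  -310.6  185.5] [ 483. -334.  180.] [ 512. -293.  189.]
[[ 491.45672319 -318.56658601  187.        ]] [[ 437.74389576 -365.67853776  168.        ]]
```

View pics/tc.png

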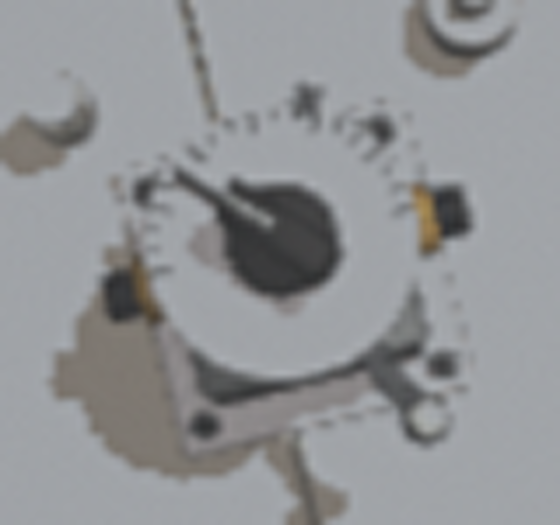

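View pics/sc.png

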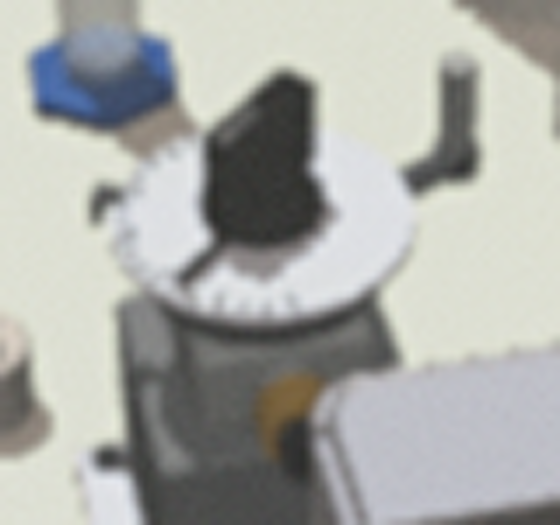

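```bash
python3 - <<'E'
from h import *
t=np.load('top0.npy',allow_pickle=True).item(); s=np.load('side0.npy',allow_pickle=True).item()
tc=lambda x,y:((x+.5)/7-.5+212,(y+.5)/7-.5+155)
sc=lambda x,y:((x+.5)/7-.5+215,(y+.5)/7-.5+165)
def tri(a,b):
    o1,r1=ray(t,a);o2,r2=ray(s,b);r1=r1[0];r2=r2[0]
    k=np.linalg.lstsq(np.c_[r1,-r2],o2-o1,rcond=None)[0];p,q=o1+k[0]*r1,o2+k[1]*r2
    return np.round((p+q)/2,1),np.round(np.linalg.norm(p-q),1)
print('post',tri(tc(430,413),sc(459,62)))
print('marker',tri(tc(305,100),sc(103,200)))
print('ptip',tri(tc(178,173),sc(183,283)))
C=[]
for n,im in(('t',t),('s',s)):
    P=cloud(im)
    m=((P[...,2]>139)&(P[...,2]<195)&(np.hypot(P[...,0]-496,P[...,1]+316)<56)).astype(np.uint8)
    m=cv2.morphologyEx(m,cv2.MORPH_OPEN,np.ones((5,5)))
    m=((m>0)&(P[...,2]<152)).astype(np.uint8)
    c=max(cv2.findContours(m,cv2.RETR_EXTERNAL,cv2.CHAIN_APPROX_NONE)[0],key=len)[:,0]
    W=onplane(im,c,146); A=np.c_[2*W[:,:2],np.ones(len(W))]
    keep=np.ones(len(W),bool)
    for _ in range(6):
        x=np.linalg.lstsq(A[keep],(W[keep,:2]**2).sum(1),rcond=None)[0];r=np.sqrt(x[2]+x[:2]@x[:2])
        e=np.abs(np.hypot(*(W[:,:2]-x[:2]).T)-r); keep=e<max(2.,np.median(e)*2)
    print(n,x[:2],r,keep.sum(),len(keep))
f1=onplane(t,[tc(123,291),tc(455,212)],105);print('fit',f1, np.degrees(np.arctan2(f1[0,1]-f1[1,1],f1[0,0]-f1[1,0]))-90,f1.mean(0))
sq=onplane(t,[tc(205,425),tc(440,365),tc(378,128),tc(145,190)],8);print(sq,sq.mean(0),np.degrees(np.arctan2(*(sq[3]-sq[0])[1::-1])))
for z,a,b in((148,'mk',tc(305,100)),(150,'tip',tc(178,173)),(168,'post',tc(430,413))): print(b,onplane(t,[b],z))
P=cloud(t)
for n,(u,v) in dict(die=(279,155),vial=(220,171),tape=(282,253)).items(): print(n,P[v,u])
E
```

```text
post (array([ 438.9, -365.7,  167.5]), np.float64(0.3))
marker (array([ 544.8, -323.7,  144.8]), np.float64(3.5))
ptip (array([ 518.3, -282.1,  148.3]), np.float64(1.4))
t [ 495.9286319  -317.38683745] 44.62119064410714 109 109
s [ 497.27734891 -312.51605408] 45.28989295844 87 136
fit [[ 481.68875825 -260.34179388  105.        ]
 [ 510.56191582 -375.40144759  105.        ]] 14.086963415298726 [ 496.12533704 -317.87162074  105.        ]
[[ 438.01852006 -283.37306589    8.        ]
 [ 462.27676932 -373.6275091     8.        ]
 [ 554.18003341 -348.75363889    8.        ]
 [ 528.96011096 -258.44676261    8.        ]] [ 495.85885844 -316.05024412    8.        ] 15.327838478988856
(255.14285714285714, 168.85714285714286) [[ 542.49349424 -323.85850487  148.        ]]
(237.0, 179.28571428571428) [[ 517.40974178 -282.26279475  150.        ]]
(273.0, 213.57142857142856) [[ 438.70067617 -365.66996285  168.        ]]
die [ 595.8242394  -383.19272798   47.3434824 ]
vial [ 550.64941205 -230.46029733   56.60901895]
tape [ 338.6564855  -395.17374835    1.38510801]
```

```bash
python3 - <<'E'
from h import *
t=np.load('top0.npy',allow_pickle=True).item()
s=np.load('side0.npy',allow_pickle=True).item()
P=np.r_[cloud(t)[t['range_z']>0].reshape(-1,3),cloud(s)[s['range_z']>0].reshape(-1,3)]
print('max height (cm) grid; rows x 0..750 step50, cols y 0..-700')
for x in range(0,800,50):
    r=[]
    for y in range(100,-750,-50):
        m=(abs(P[:,0]-x)<25)&(abs(P[:,1]-y)<25); r.append('%3d'%(np.percentile(P[m,2],98)/10) if m.sum()>3 else '  .')
    print('%3d'%x,*r)
p=np.array([257,-596.4,252.4]);th=.4069
for n,q in(('knob',(496,-316.7,260)),('post',(438.7,-365.7,260))):
    d=np.array(q)-p; print(n,d@[np.cos(th),np.sin(th),0],d@[np.sin(th),-np.cos(th),0],-d[2])
E
```

```text
max height (cm) grid; rows x 0..750 step50, cols y 0..-700
  0   1   1   .   5   1   0   0   0   0   0   0   0   0   0   0   0   0
 50   1  13  15  13   1   0   0   0   0   0   0   0   0   0   0   0   0
100   1   1   1   1   1   0   0   0   0   0   0   0   0   0   0   0   0
150  20  21   0   0   0   0   0   0   0   0   0   0   0   0   0   0   0
200  21  21  21  21  21   0   0   0   0   0   0   0   0  34  43   0   0
250  21  21  29  29  20  21  21  21   0   0   0   0  59  60  40  34  19
300  21  21  29  29  20  21  21  18   0   1   2   1   0  62  58  34  24
350  21  21  21  20  20  21  21   0   0   2   2   2   0  23  16  20  20
400  21  21  21  21  21  21  21   0   0   0   1   0   0   5  19  24  33
450   0  20  21  21  21  21  21  10  14  16   0   0   0   0  13  33  37
500   0   1   0   0   4   0   0  14  18  18  11   0   0   0   0   1  31
550  16  16  16   0   0   0   5   7  14  14   0   0   0  26  26   1   1
600  16  16  16  16  16  16  16   0   0   3   4   0   0  26  26   0   0
650  43  16  16  16  22  22  22  35  23  16  17  10  10   0   0   0   0
700  44  47  51  53  55  22  22  53  51  49  45  32  20  17  17   0   0
750   .   .   .   .  56  55  54  53  48  50  49  47  45  43  40  29  20
knob 330.1814392602244 -162.27540530852707 -7.599999999999994
post 258.16741096789104 -139.9534490969624 -7.599999999999994
```

Emit:
step_arm([
  {"dz":-0.09,"gripper":1},
  {"dz":-0.09,"gripper":1},
  {"dz":-0.09,"gripper":1},
  {"dz":-0.09,"gripper":1},
  {"dx":0.11,"dy":-0.054,"gripper":0.6},
  {"dx":0.11,"dy":-0.054,"gripper":0.6},
  {"dx":0.11,"dy":-0.054,"gripper":0.6},
  {"dx":0.11,"dy":-0.054,"gripper":0.6},
  {"dx":0.11,"dy":-0.054,"gripper":0.6},
  {"dx":0.11,"dy":-0.054,"gripper":0.6},
  {"dx":0.11,"dy":-0.054,"gripper":0.6},
  {"dx":0.11,"dy":-0.054,"gripper":0.6},
  {"dx":0.11,"dy":-0.054,"gripper":0.6},
  {"dx":0.11,"dy":-0.054,"gripper":0.6},
  {"az":-0.096,"gripper":0.6},
  {"az":-0.096,"gripper":0.6},
  {"az":-0.096,"gripper":0.6},
  {"az":-0.096,"gripper":0.6},
  {"gripper":0.6},
  {"gripper":0.6},
])

```text
invalid input
```

Emit:
step_arm([
  {"dx":0,"dy":0,"dz":-0.09,"ax":0,"ay":0,"az":0,"gripper":1},
  {"dx":0,"dy":0,"dz":-0.09,"ax":0,"ay":0,"az":0,"gripper":1},
  {"dx":0,"dy":0,"dz":-0.09,"ax":0,"ay":0,"az":0,"gripper":1},
  {"dx":0,"dy":0,"dz":-0.09,"ax":0,"ay":0,"az":0,"gripper":1},
])

```text
clock: 0.6
eef_pos: [257.1, -596.6, 361.6]
tool_rot: [-3.14, -0.0, 0.407]
force: [0.0, 0.1, -0.9]
width: 85.6
gripper_force: 0.0
```

Emit:
step_arm([
  {"dx":0.11,"dy":-0.054,"dz":0,"ax":0,"ay":0,"az":0,"gripper":0.6},
  {"dx":0.11,"dy":-0.054,"dz":0,"ax":0,"ay":0,"az":0,"gripper":0.6},
  {"dx":0.11,"dy":-0.054,"dz":0,"ax":0,"ay":0,"az":0,"gripper":0.6},
  {"dx":0.11,"dy":-0.054,"dz":0,"ax":0,"ay":0,"az":0,"gripper":0.6},
  {"dx":0.11,"dy":-0.054,"dz":0,"ax":0,"ay":0,"az":0,"gripper":0.6},
  {"dx":0.11,"dy":-0.054,"dz":0,"ax":0,"ay":0,"az":0,"gripper":0.6},
  {"dx":0.11,"dy":-0.054,"dz":0,"ax":0,"ay":0,"az":0,"gripper":0.6},
  {"dx":0.11,"dy":-0.054,"dz":0,"ax":0,"ay":0,"az":0,"gripper":0.6},
  {"dx":0.11,"dy":-0.054,"dz":0,"ax":0,"ay":0,"az":0,"gripper":0.6},
  {"dx":0.11,"dy":-0.054,"dz":0,"ax":0,"ay":0,"az":0,"gripper":0.6},
  {"dx":0,"dy":0,"dz":0,"ax":0,"ay":0,"az":-0.096,"gripper":0.6},
  {"dx":0,"dy":0,"dz":0,"ax":0,"ay":0,"az":-0.096,"gripper":0.6},
  {"dx":0,"dy":0,"dz":0,"ax":0,"ay":0,"az":-0.096,"gripper":0.6},
  {"dx":0,"dy":0,"dz":0,"ax":0,"ay":0,"az":-0.096,"gripper":0.6},
  {"dx":0,"dy":0,"dz":0,"ax":0,"ay":0,"az":0,"gripper":0.6},
  {"dx":0,"dy":0,"dz":0,"ax":0,"ay":0,"az":0,"gripper":0.6},
])

```text
clock: 2.6
eef_pos: [496.0, -317.7, 361.1]
tool_rot: [-3.141, 0.0, 1.007]
force: [0.1, 0.5, -0.0]
width: 51.1
gripper_force: 0.0
```

Emit:
step_arm([
  {"dx":0,"dy":0,"dz":0.1,"ax":0,"ay":0,"az":0,"gripper":0.6},
  {"dx":0,"dy":0,"dz":0.1,"ax":0,"ay":0,"az":0,"gripper":0.6},
  {"dx":0,"dy":0,"dz":0.1,"ax":0,"ay":0,"az":0,"gripper":0.6},
  {"dx":0,"dy":0,"dz":0.1,"ax":0,"ay":0,"az":0,"gripper":0.6},
  {"dx":0,"dy":0,"dz":0.06,"ax":0,"ay":0,"az":0,"gripper":0.6},
  {"dx":0,"dy":0,"dz":0.05,"ax":0,"ay":0,"az":0,"gripper":0.6},
  {"dx":0,"dy":0,"dz":0.05,"ax":0,"ay":0,"az":0,"gripper":0.6},
  {"dx":0,"dy":0,"dz":0.037,"ax":0,"ay":0,"az":0,"gripper":0.6},
  {"dx":0,"dy":0,"dz":0,"ax":0,"ay":0,"az":0,"gripper":0.6},
])

```text
clock: 3.72
eef_pos: [495.8, -317.4, 181.5]
tool_rot: [-3.14, 0.0, 1.01]
force: [-0.5, 0.4, -0.8]
width: 51.0
gripper_force: 0.0
```

```bash
python3 - <<'E'
from h import *
s=ctrl.get_image('side'); save(s,'s1.png',(195,120,315,240),5)
print(ctrl.read_state()['eef_pos'],ctrl.read_state()['force'])
E
```

```text
[ 496.24046185 -317.63184089  182.11200234] [0.11492877 0.22587797 0.31530534]
```

View pics/s1.png

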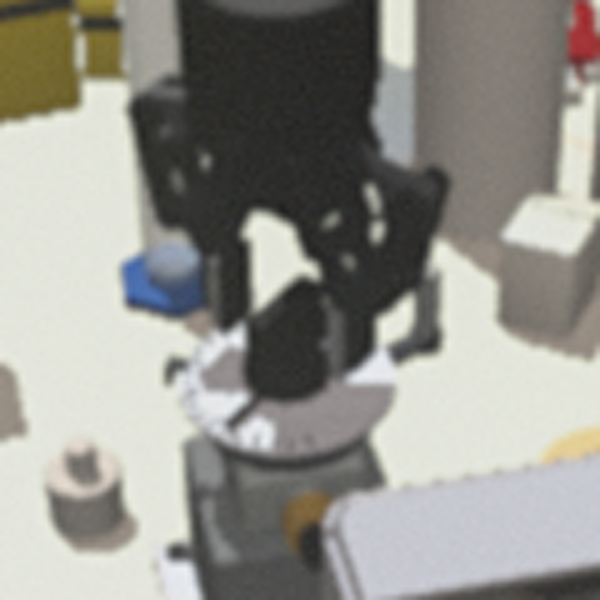

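The picture shows the bar at (290,340) between the two open fingers, with the post at (425,310) clear of them. I'll close now.

Emit:
step_arm([
  {"dx":0,"dy":0,"dz":0,"ax":0,"ay":0,"az":0,"gripper":0},
  {"dx":0,"dy":0,"dz":0,"ax":0,"ay":0,"az":0,"gripper":0},
  {"dx":0,"dy":0,"dz":0,"ax":0,"ay":0,"az":0,"gripper":0},
  {"dx":0,"dy":0,"dz":0,"ax":0,"ay":0,"az":0,"gripper":0},
  {"dx":0,"dy":0,"dz":0,"ax":0,"ay":0,"az":0,"gripper":0},
  {"dx":0,"dy":0,"dz":0,"ax":0,"ay":0,"az":0,"gripper":0},
])

```text
clock: 4.53
eef_pos: [496.2, -317.6, 183.0]
tool_rot: [3.141, 0.0, 1.01]
force: [-1.5, 1.0, 6.1]
width: 13.2
gripper_force: 59.5
```

Emit:
step_arm([
  {"dx":0,"dy":0,"dz":0,"ax":0,"ay":0,"az":0.06,"gripper":0},
  {"dx":0,"dy":0,"dz":0,"ax":0,"ay":0,"az":0.06,"gripper":0},
  {"dx":0,"dy":0,"dz":0,"ax":0,"ay":0,"az":0.06,"gripper":0},
  {"dx":0,"dy":0,"dz":0,"ax":0,"ay":0,"az":0.06,"gripper":0},
  {"dx":0,"dy":0,"dz":0,"ax":0,"ay":0,"az":0.06,"gripper":0},
  {"dx":0,"dy":0,"dz":0,"ax":0,"ay":0,"az":0.06,"gripper":0},
  {"dx":0,"dy":0,"dz":0,"ax":0,"ay":0,"az":0.06,"gripper":0},
  {"dx":0,"dy":0,"dz":0,"ax":0,"ay":0,"az":0.06,"gripper":0},
  {"dx":0,"dy":0,"dz":0,"ax":0,"ay":0,"az":0.06,"gripper":0},
  {"dx":0,"dy":0,"dz":0,"ax":0,"ay":0,"az":0.06,"gripper":0},
  {"dx":0,"dy":0,"dz":0,"ax":0,"ay":0,"az":0.06,"gripper":0},
  {"dx":0,"dy":0,"dz":0,"ax":0,"ay":0,"az":0.06,"gripper":0},
  {"dx":0,"dy":0,"dz":0,"ax":0,"ay":0,"az":0.012,"gripper":0},
  {"dx":0,"dy":0,"dz":0,"ax":0,"ay":0,"az":0,"gripper":0},
  {"dx":0,"dy":0,"dz":0,"ax":0,"ay":0,"az":0,"gripper":0},
  {"dx":0,"dy":0,"dz":0,"ax":0,"ay":0,"az":0,"gripper":0},
])

```text
clock: 6.52
eef_pos: [495.4, -316.1, 182.9]
tool_rot: [-3.139, 0.002, -0.139]
force: [-4.7, 4.7, 9.6]
width: 12.9
gripper_force: 60.0
```

Emit:
step_arm([
  {"dx":0,"dy":0,"dz":0,"ax":0,"ay":0,"az":0,"gripper":0.6},
  {"dx":0,"dy":0,"dz":0,"ax":0,"ay":0,"az":0,"gripper":0.6},
  {"dx":0,"dy":0,"dz":0,"ax":0,"ay":0,"az":0,"gripper":0.6},
  {"dx":0,"dy":0,"dz":0,"ax":0,"ay":0,"az":0,"gripper":0.6},
  {"dx":0,"dy":0,"dz":-0.03,"ax":0,"ay":0,"az":0,"gripper":0.6},
  {"dx":0,"dy":0,"dz":-0.08,"ax":0,"ay":0,"az":0,"gripper":0.6},
  {"dx":0,"dy":0,"dz":-0.1,"ax":0,"ay":0,"az":0,"gripper":0.6},
  {"dx":0,"dy":0,"dz":-0.1,"ax":0,"ay":0,"az":0,"gripper":0.6},
  {"dx":-0.1,"dy":0.1,"dz":0,"ax":0,"ay":0,"az":0,"gripper":0.6},
  {"dx":-0.1,"dy":0.1,"dz":0,"ax":0,"ay":0,"az":0,"gripper":0.6},
  {"dx":-0.1,"dy":0.1,"dz":0,"ax":0,"ay":0,"az":0,"gripper":0.6},
  {"dx":-0.1,"dy":0.1,"dz":0,"ax":0,"ay":0,"az":0,"gripper":0.6},
  {"dx":-0.1,"dy":0.1,"dz":0,"ax":0,"ay":0,"az":0,"gripper":0.6},
  {"dx":-0.1,"dy":0.1,"dz":0,"ax":0,"ay":0,"az":0,"gripper":0.6},
  {"dx":0,"dy":0,"dz":0,"ax":0,"ay":0,"az":0,"gripper":0.6},
])

```text
clock: 8.4
eef_pos: [288.8, -473.5, 276.1]
tool_rot: [3.139, 0.001, -0.147]
force: [0.5, 0.2, -0.2]
width: 51.2
gripper_force: 0.0
```

```bash
python3 - <<'E'
from h import *
t=ctrl.get_image('top'); s=ctrl.get_image('side')
np.save('top1.npy',t,allow_pickle=True);np.save('side1.npy',s,allow_pickle=True)
a=cv2.resize(t['color'][155:230,222:282,::-1],None,fx=6.5,fy=6.5,interpolation=cv2.INTER_CUBIC)
b=cv2.resize(s['color'][165:240,215:275,::-1],None,fx=6.5,fy=6.5,interpolation=cv2.INTER_CUBIC)
cv2.imwrite('pics/p2.png',np.hstack([a,b])); print(ctrl.read_state()['eef_pos'],a.shape)
E
```

```text
[ 292.88877846 -470.8966115   275.71166262] (488, 390, 3)
```

View pics/p2.png

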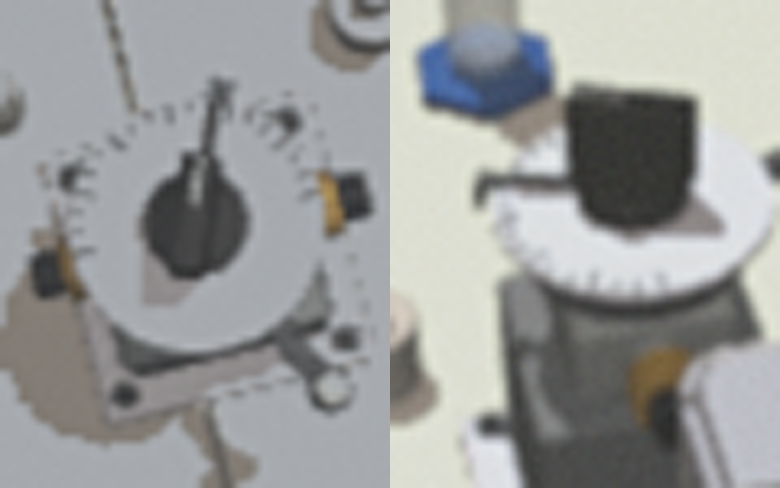

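The pointer (213,115) leads onto the marker (220,90) in the top half, and the pointer and clip form one line at (480–570,183) in the side half. I'll quantify it.

```bash
python3 - <<'E'
from h import *
for n in('top1','side1'):
    im=np.load(n+'.npy',allow_pickle=True).item()
    g=255.-im['color'].max(2).astype(float); h,w=g.shape
    u,v=np.meshgrid(np.arange(w),np.arange(h)); uv=np.c_[u.ravel(),v.ravel()]
    W=onplane(im,uv,149)[:,:2].reshape(h,w,2)
    for c in((496.1,-317.3),(496.5,-315.5)):
        d=W-c; r=np.hypot(*d.transpose(2,0,1)); a=np.degrees(np.arctan2(d[...,1],d[...,0]))
        out=[]
        for lo,hi in((25,31),(31,36),(36,42),(43,50)):
            m=(r>lo)&(r<hi)&(abs(a+8)<(16 if lo<40 else 10)); wt=g[m]-np.median(g[m]); wt[wt<25]=0
            out.append((round((wt*a[m]).sum()/wt.sum(),1),round((wt*d[m][:,1]).sum()/wt.sum()+c[1],1)))
        print(n,c,out)
E
```

```text
top1 (496.1, -317.3) [(np.float64(-6.8), np.float64(-320.5)), (np.float64(-6.6), np.float64(-321.1)), (np.float64(-6.8), np.float64(-321.9)), (np.float64(-8.7), np.float64(-324.3))]
top1 (496.5, -315.5) [(np.float64(-10.6), np.float64(-320.5)), (np.float64(-9.8), np.float64(-321.1)), (np.float64(-9.8), np.float64(-322.1)), (np.float64(-11.0), np.float64(-324.3))]
side1 (496.1, -317.3) [(np.float64(nan), np.float64(nan)), (np.float64(-5.8), np.float64(-320.7)), (np.float64(-6.6), np.float64(-321.7)), (np.float64(-4.8), np.float64(-321.2))]
side1 (496.5, -315.5) [(np.float64(-10.6), np.float64(-320.4)), (np.float64(-9.5), np.float64(-321.0)), (np.float64(-9.0), np.float64(-321.5)), (np.float64(-6.1), np.float64(-320.5))]<stdin>:12: RuntimeWarning: invalid value encountered in scalar divide
```

Emit:
step_arm([
  {"dx":0,"dy":0,"dz":0,"ax":0,"ay":0,"az":-0.09,"gripper":0.6},
  {"dx":0,"dy":0,"dz":0,"ax":0,"ay":0,"az":-0.09,"gripper":0.6},
  {"dx":0,"dy":0,"dz":0,"ax":0,"ay":0,"az":-0.09,"gripper":0.6},
  {"dx":0,"dy":0,"dz":0,"ax":0,"ay":0,"az":-0.09,"gripper":0.6},
  {"dx":0,"dy":0,"dz":0,"ax":0,"ay":0,"az":-0.09,"gripper":0.6},
  {"dx":0,"dy":0,"dz":0,"ax":0,"ay":0,"az":-0.09,"gripper":0.6},
  {"dx":0.1,"dy":0.05,"dz":0,"ax":0,"ay":0,"az":0,"gripper":0.6},
  {"dx":0.1,"dy":0,"dz":0,"ax":0,"ay":0,"az":0,"gripper":0.6},
  {"dx":0.1,"dy":0,"dz":0,"ax":0,"ay":0,"az":0,"gripper":0.6},
  {"dx":0.1,"dy":0,"dz":0,"ax":0,"ay":0,"az":0,"gripper":0.6},
  {"dx":0.1,"dy":0,"dz":0,"ax":0,"ay":0,"az":0,"gripper":0.6},
  {"dx":0.1,"dy":0,"dz":0,"ax":0,"ay":0,"az":0,"gripper":0.6},
  {"dx":0,"dy":0,"dz":0,"ax":0,"ay":0,"az":0,"gripper":0.6},
  {"dx":0,"dy":0,"dz":0,"ax":0,"ay":0,"az":0,"gripper":0.6},
])

```text
clock: 10.25
eef_pos: [439.4, -364.7, 275.3]
tool_rot: [-3.142, 0.0, 0.71]
force: [0.5, -0.6, 0.2]
width: 51.5
gripper_force: 0.0
```

Within about 1 mm of the target. Next I descend, then close on the post.

Emit:
step_arm([
  {"dx":0,"dy":0,"dz":0.1,"ax":0,"ay":0,"az":0,"gripper":0.6},
  {"dx":0,"dy":0,"dz":0.1,"ax":0,"ay":0,"az":0,"gripper":0.6},
  {"dx":0,"dy":0,"dz":0.08,"ax":0,"ay":0,"az":0,"gripper":0.6},
  {"dx":0,"dy":0,"dz":0.05,"ax":0,"ay":0,"az":0,"gripper":0.6},
  {"dx":0,"dy":0,"dz":0.045,"ax":0,"ay":0,"az":0,"gripper":0.6},
  {"dx":0,"dy":0,"dz":0,"ax":0,"ay":0,"az":0,"gripper":0.6},
  {"dx":0,"dy":0,"dz":0,"ax":0,"ay":0,"az":0,"gripper":0},
  {"dx":0,"dy":0,"dz":0,"ax":0,"ay":0,"az":0,"gripper":0},
  {"dx":0,"dy":0,"dz":0,"ax":0,"ay":0,"az":0,"gripper":0},
  {"dx":0,"dy":0,"dz":0,"ax":0,"ay":0,"az":0,"gripper":0},
  {"dx":0,"dy":0,"dz":0,"ax":0,"ay":0,"az":0,"gripper":0},
  {"dx":0,"dy":0,"dz":0,"ax":0,"ay":0,"az":0,"gripper":0},
])

```text
clock: 11.75
eef_pos: [439.5, -365.3, 163.5]
tool_rot: [3.141, -0.0, 0.708]
force: [-1.1, -0.0, 6.3]
width: 10.2
gripper_force: 58.5
```

Emit:
step_arm([
  {"dx":0.001,"dy":-0.022,"dz":0,"ax":0,"ay":0,"az":0.0556,"gripper":0},
  {"dx":0.001,"dy":-0.022,"dz":0,"ax":0,"ay":0,"az":0.0556,"gripper":0},
  {"dx":0.001,"dy":-0.022,"dz":0,"ax":0,"ay":0,"az":0.0556,"gripper":0},
  {"dx":0.001,"dy":-0.022,"dz":0,"ax":0,"ay":0,"az":0.0556,"gripper":0},
  {"dx":0.001,"dy":-0.022,"dz":0,"ax":0,"ay":0,"az":0.0556,"gripper":0},
  {"dx":0.001,"dy":-0.022,"dz":0,"ax":0,"ay":0,"az":0.0556,"gripper":0},
  {"dx":0.001,"dy":-0.022,"dz":0,"ax":0,"ay":0,"az":0.0556,"gripper":0},
  {"dx":0.001,"dy":-0.022,"dz":0,"ax":0,"ay":0,"az":0.0556,"gripper":0},
  {"dx":0.001,"dy":-0.022,"dz":0,"ax":0,"ay":0,"az":0.0556,"gripper":0},
  {"dx":0.001,"dy":-0.022,"dz":0,"ax":0,"ay":0,"az":0.0556,"gripper":0},
  {"dx":0.001,"dy":-0.022,"dz":0,"ax":0,"ay":0,"az":0.0556,"gripper":0},
  {"dx":0,"dy":0,"dz":0,"ax":0,"ay":0,"az":0,"gripper":0},
  {"dx":0,"dy":0,"dz":0,"ax":0,"ay":0,"az":0,"gripper":0},
])

```text
clock: 13.38
eef_pos: [423.9, -296.9, 163.4]
tool_rot: [3.142, -0.001, -0.252]
force: [-2.1, 1.5, 7.0]
width: 10.2
gripper_force: 59.0
```

Emit:
step_arm([
  {"dx":0,"dy":-0.013,"dz":0,"ax":0,"ay":0,"az":0.033,"gripper":0},
  {"dx":0,"dy":-0.013,"dz":0,"ax":0,"ay":0,"az":0.033,"gripper":0},
  {"dx":0,"dy":-0.009,"dz":0,"ax":0,"ay":0,"az":0.022,"gripper":0},
  {"dx":0,"dy":-0.009,"dz":0,"ax":0,"ay":0,"az":0.022,"gripper":0},
  {"dx":0,"dy":0,"dz":0,"ax":0,"ay":0,"az":0,"gripper":0},
  {"dx":0,"dy":0,"dz":0,"ax":0,"ay":0,"az":0,"gripper":0},
])

```text
clock: 14.12
eef_pos: [428.1, -285.0, 163.4]
tool_rot: [3.141, -0.002, -0.425]
force: [-1.3, 0.2, 5.9]
width: 10.1
gripper_force: 58.9
```

Emit:
step_arm([
  {"dx":0,"dy":-0.009,"dz":0,"ax":0,"ay":0,"az":0.022,"gripper":0},
  {"dx":0,"dy":0,"dz":0,"ax":0,"ay":0,"az":0,"gripper":0},
  {"dx":0,"dy":0,"dz":0,"ax":0,"ay":0,"az":0,"gripper":0},
])

```text
clock: 14.5
eef_pos: [428.3, -284.6, 163.5]
tool_rot: [3.138, -0.002, -0.461]
force: [-3.7, -4.3, 4.6]
width: 10.1
gripper_force: 58.9
```

Emit:
step_arm([
  {"dx":0,"dy":-0.009,"dz":0,"ax":0,"ay":0,"az":0,"gripper":0},
  {"dx":0,"dy":0,"dz":0,"ax":0,"ay":0,"az":0,"gripper":0},
  {"dx":0,"dy":0,"dz":0,"ax":0,"ay":0,"az":0,"gripper":0},
])

```text
clock: 14.88
eef_pos: [428.4, -284.4, 163.5]
tool_rot: [3.135, -0.003, -0.462]
force: [-5.8, -9.4, 4.5]
width: 10.1
gripper_force: 58.9
```

The post is at its stop: it didn't move as the force rose. I'll release it and retreat.

Emit:
step_arm([
  {"dx":0,"dy":0.006,"dz":0,"ax":0,"ay":0,"az":0,"gripper":0.6},
  {"dx":0,"dy":0,"dz":0,"ax":0,"ay":0,"az":0,"gripper":0.6},
  {"dx":0,"dy":0,"dz":0,"ax":0,"ay":0,"az":0,"gripper":0.6},
  {"dx":0,"dy":0,"dz":0,"ax":0,"ay":0,"az":0,"gripper":0.6},
  {"dx":0,"dy":0,"dz":0,"ax":0,"ay":0,"az":0,"gripper":0.6},
  {"dx":0,"dy":0,"dz":-0.05,"ax":0,"ay":0,"az":0,"gripper":0.6},
  {"dx":0,"dy":0,"dz":-0.1,"ax":0,"ay":0,"az":0,"gripper":0.6},
  {"dx":0,"dy":0,"dz":-0.1,"ax":0,"ay":0,"az":0,"gripper":0.6},
  {"dx":0,"dy":0,"dz":-0.1,"ax":0,"ay":0,"az":0,"gripper":0.6},
  {"dx":-0.05,"dy":0.12,"dz":-0.05,"ax":0,"ay":0,"az":0,"gripper":0.6},
  {"dx":-0.05,"dy":0.12,"dz":-0.05,"ax":0,"ay":0,"az":0,"gripper":0.6},
  {"dx":-0.05,"dy":0.12,"dz":0,"ax":0,"ay":0,"az":0,"gripper":0.6},
  {"dx":-0.05,"dy":0.12,"dz":0,"ax":0,"ay":0,"az":0,"gripper":0.6},
  {"dx":-0.05,"dy":0.12,"dz":0,"ax":0,"ay":0,"az":0,"gripper":0.6},
  {"dx":0,"dy":0,"dz":0,"ax":0,"ay":0,"az":0,"gripper":0.6},
  {"dx":0,"dy":0,"dz":0,"ax":0,"ay":0,"az":0,"gripper":0.6},
])

```text
clock: 16.88
eef_pos: [282.6, -408.8, 298.3]
tool_rot: [-3.141, -0.001, -0.46]
force: [-0.2, 0.1, 0.3]
width: 50.9
gripper_force: 0.0
```

```bash
python3 - <<'E'
from h import *
t=ctrl.get_image('top'); s=ctrl.get_image('side')
a=cv2.resize(t['color'][145:265,205:305,::-1],None,fx=4,fy=4,interpolation=cv2.INTER_CUBIC)
b=cv2.resize(s['color'][155:275,205:305,::-1],None,fx=4,fy=4,interpolation=cv2.INTER_CUBIC)
cv2.imwrite('pics/p3.png',np.hstack([a,b])); print(ctrl.read_state()['eef_pos'],ctrl.read_state()['force'])
E
```

```text
[ 283.24479451 -408.35248742  297.9971868 ] [-0.69120265 -0.51072864 -0.32239226]
```

View pics/p3.png

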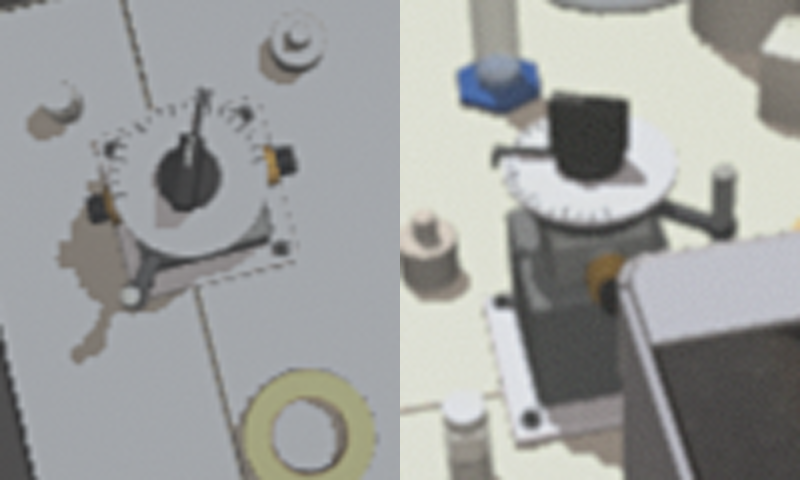

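The lever post is now at (130,295) in the top half, at its stop. The pointer is still on the marker at (203,100), and the die, vial and tape are still standing in place. I'll hand the job in.

```bash
python3 -c "
from cell import ctrl
print(ctrl.finish_job())"
```

```text
the job is handed in; nothing more can be done
None
```

I handed the job in at about 17 s of the 61 s allowed, with no verdict returned: the pointer measured about 1–1.5 mm off the marker's centre line (3.8 mm allowed), the lock ring was then swung to its hard stop, and in the last pictures the pointer was still on the marker and the die, vial and tape looked undisturbed.

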